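# Close the sliding jaw of a circuit-board holder on a board

## Task

Clamp the circuit board in the board holder: press down the thumb pad in the middle of the sliding jaw to free its brake, and with the pad kept down push the jaw along the rails, taking the board ahead of it into the fixed jaw, until the jaw meets its marked stop, gently, without ramming it. Then let the pad spring up so that the brake holds the jaw there. Only press and push the pad: do not force the jaw along with its brake on, do not touch or lift the board, and leave everything else on the bench where it is.

Things in the scene. Friction and masses are not known exactly. Their poses are not given: they have to be found in the camera images.
- board_holder: Low aluminium frame fixed to the bench, 320 mm long, 180 mm wide over its skirts and thumbscrew: two rails (tops 40 mm high, 124 mm apart) along its own y. Origin midway between the rails at bench height; x across, z up; at yaw 0 y points to the robot's left. Black fixed jaw (54 mm high) at the +y end; the sliding jaw stands on the -y half and closes towards +y.
- jaw (a joint): Travel of the sliding jaw along the holder's +y, m: 0 = fully back, 0.095 = at the stop (end of travel). An aluminium bridge 157 mm across the rails, 64 mm along them, top 56 mm high, centred on the holder's x = 0. A spring brake holds it against pushes of up to some 17 to 25 N; with the pad pressed it slides at 1 to 5 N, the board included.
- brake_pad (a joint): How far the thumb pad is pressed, m: 0 = up, brake on; 0.008 = bottomed. The brake is free from about 0.001 on; press 0.003 to 0.007. It takes about 11 N to start and 12 N at 0.006; it springs up when let go.
- pad_top (a point): Centre of the thumb pad's flat top: black ribbed plastic amid the sliding jaw, 36 mm across the rails, 60 mm along; 66 mm above the bench when up. Flat from 18 mm behind (-y) to 18 mm ahead (+y) of here; at the +y end a ramp rises 7 mm for the finger to push against, at the -y end a ridge of 2 mm. Moves with jaw and pad; axes as the holder's.
- stop_face (a point): The marked stop: top edge of the -y face of the dark block with a black thumbscrew, clamped outside the holder's -x rail, white line on top. The jaw's skirt meets this face at the end of travel. It lies at (-77, -7.5, 42) mm in the holder's frame; with the jaw there pad_top is at y = -27.5 mm in the holder's frame.
- fixed_jaw_face (a point): Bottom of the fixed jaw's groove, at x = 0: the board's far edge comes within 1.5 mm of it when the sliding jaw is at the stop. The groove is 6 mm high and 7 mm deep, open towards -y, at (0, 106, 41) mm in the holder's frame.
- jaw_face (a point): Bottom of the sliding jaw's groove, at x = 0, which pushes the board's near edge; 32 mm ahead (+y) of the pad's centre. Its lip reaches 7 mm over the board.
- circuit_board: Loose green circuit board, 130 mm across the rails, 100 mm along them, 2.4 mm thick, lying flat on the rails between the jaws, parts on it up to 41 mm above its underside; about 0.24 kg. Origin: centre of its underside, axes as the holder's.
- solder_reel: Reel of solder wire, 53 mm across, 38 mm high, standing; origin under its centre. Bystander.
- flux_pot: Small pot, 46 mm across, 34 mm high; origin under its centre. Bystander.
- driver: Screwdriver 190 mm long lying along its own y; origin under its middle. Bystander.
- cutter: Side cutters 151 mm long lying along their own y; origin under their middle. Bystander.
- capacitor: Upright can capacitor, 35 mm across, 67 mm high; origin under its centre. Bystander.
- spare_relay: Plug-in relay 22x29x38 mm, upright on the bench; origin under its centre. Bystander.
- spare_plug: Terminal block 13x40x16 mm on the bench; origin under its centre. Bystander.
- grey_enclosure: Tall grey cabinet standing to the right behind the work, never moved: about 205 x 187 mm over all and 270 mm high; origin under its middle. Keep the arm clear of it on the way in.

How it is judged:
On the way, in this order (a step that is already met when the one before it is completed fails the run):
1. the thumb pad is pressed down by the fingers and the brake is free (value of joint brake_pad above 0.002 m and contact force between the fingers and jaw above 2 N), for 0.1 s.
2. with the pad still pressed the jaw has come to its stop (value of joint brake_pad above 0.0012 m and value of joint jaw above 0.0925 m), for 0.05 s.
At the end, for the whole second after the job is handed in: The sliding jaw is within 3 mm of its stop, the thumb pad is up (within 0.8 mm) so that the brake holds, and the board lies flat and at rest on the rails with its far edge within 3.5 mm of the bottom of the fixed jaw's groove (value of joint jaw above 0.092 m and value of joint brake_pad below 0.0008 m and y of circuit_board in the frame of board_holder above 0.0525 m and height (world z) of circuit_board below 0.043 m and angle between circuit_board's own z axis and vertical below 0.04 rad and linear speed of circuit_board below 0.01 m/s); the robot touches nothing.
It fails at once if the jaw is forced along with its brake on (value of joint brake_pad below 0.0001 m and velocity of joint jaw above 0.012 m/s).
It fails at once if the jaw or its pad is rammed (over 60 N) (contact force between the fingers and jaw above 60 N).
It fails at once if the robot touches the board (contact force between any of the fingers, the arm and circuit_board above 1 N).
It fails at once if the board is lifted or tipped (height (world z) of circuit_board above 0.05 m or angle between circuit_board's own z axis and vertical above 0.15 rad).
It fails at once if another thing on the bench is moved by more than 15 mm (distance of any of solder_reel, flux_pot, driver, cutter, capacitor, spare_relay, spare_plug from where it was at the start of the episode above 0.015 m).
It also fails if it takes over 32 s, if anything falls off the work surface, if the arm or the gripper's body presses on something with over 40 N, if the wrist force passes 120 N, or if a joint passes its speed limit or range.

## Robot

A 6-joint arm with a two-finger parallel gripper is mounted at the origin on a cart in front of the work surface, level with it; the furniture and walls round the work are solid. World frame = base frame: x ahead of the robot, y to its left, z up, the work surface at z = 0. Lengths are in m, angles in rad, forces in N, time in s.
With the tool pointing down it reaches from about 0.3 to 0.875 m from the base axis. Payload 6.4 kg.
Tool frame: the origin (TCP) lies midway between the tips of the shut fingers; the grasp point (between the pads) lies 19 mm behind it (r.pinch_z is the distance from the TCP to the grasp point, in m); z points along the fingers, y is the line along which they close (so a half turn about z gives the same grasp; the last joint's range is limited). The gripper opens to 88 mm and grips with 3 to 60 N. Pads are 18 mm wide; open, the fingers measure 123 mm over their backs; the gripper's body (75 mm by 187 mm) begins 45 mm behind the grasp point.
Start: joints at [-1.324, 0.181, 1.607, -0, 1.354, -0.206], TCP at [0.252, -0.517, 0.239] pointing down, gripper open.
Joint ranges: [-2.99, 2.99], [-0.89, 2.07], [0.3, 2.58], [-1.14, 4.28], [0, 2.63], [-3.12, 3.12]. Speed limits (rad/s): [2.57, 2.57, 3.01, 3.14, 3.14, 3.14].

## Interface

Orientations are given as a unit quaternion [w, x, y, z].
In Python, from station import readout, vision, r, spot_in gives the robot as it stands.
- The arm moves only by the tool shift_gripper, called after "Call:" by a JSON object that holds its "op" and its "data", one argument or row to a line. Schema: {"type":"object","properties":{"deltas":{"type":"array","items":{"type":"number"},"minItems":7,"maxItems":56},"grip_n":{"type":"number"},"only":{"type":"string"},"quiet":{"type":"boolean"},"lines":{"type":"string"}},"required":["deltas"],"additionalProperties":false}. deltas is one flat list of numbers that holds 1 to 8 rows one after another, with no inner brackets; each row has 7 numbers: dx, dy, dz in cm, then a rotation vector rx, ry, rz in rad, then the opening from 0.0 (shut) to 1.0 (fully open); each row is the pose to reach, as a shift and turn from the pose commanded when the call began, along the tool's axes at that moment; what a row does not reach only later rows make up. A row lasts 1/12 s, in which the tool goes at most 0.0417 m and 0.125 rad, less where a joint would pass 70% of its speed; a pose out of reach is approached as far as the arm can. The fingers move at their own pace and stop on an object; grip_n is the grip in N (left out, the last holds). Time passes only in rows, so rows that do not move let the fingers close. The tool returns the time, the measured TCP pose, the force, the opening and the grip force at its end. only (a regular expression) keeps the lines of the reply that match it, lines (a string "A,B") keeps lines A to B, and quiet returns only ok. Input that does not fit is refused with a message, and nothing moves.
- readout.sense(): the state, without advancing time (a new reading comes with each control period).
- vision.read_camera(name): name is "side" or "top"; returns the picture (384x512x3 uint8, blue, green, red); there is no depth.
- vision.calibration(name): a dict with "camera_matrix" (3x3 intrinsics, pixels), "origin" and "orientation" of the camera in the world. Camera axes: x right, y up, looking along -z (the intrinsics and any distortion apply to the point x, -y, -z); pixel columns grow to the right and rows downward; lengths in m; the calibration is good to about 2 mm. A picture is of the moment at which its call begins. calibration takes no time and is no camera call.
- r.job_done(): hands the job in; it is judged then, once.
Trained networks look in the newest picture that a camera, given by its name, has taken for a name from the list of things; names that differ only in an ending like _2 or _b are one class to them, and where a whole thing is asked for, a point or a joint stands for the part that bears it (a point fixed in the world has none). Each returns a list of dicts, best first, with "p" (0 to 1); they miss things now and then, are a little off and sometimes report something else, mostly with a low value. They report only what shows in the picture. A call takes as long as a camera call.
- spot_in(camera, label): "extent" ([centre column, centre row, width, height] in pixels, round what is visible of it).
The state is a dict: "time_s": time; "joint_positions": joint angles; "qd": joint speeds; "effort": joint torques, N m; "eef_pos": TCP position; "orientation": TCP orientation; "wrist_force": force on the tool from outside, world axes, zero at the start; "torque": the same for the moment, N m; "width": opening from 0.0 (shut) to 1.0 (fully open); "grasp_force": force on a finger pad.
Only numpy, scipy, OpenCV 4.12 (cv2) and the standard library are available. Lean on these libraries where they do the work, as an engineer would, in place of code of your own. Each camera call takes 0.05 s, during which the arm holds its last target. There are 200 camera calls.

## Working session

There is one attempt and no reset: what is moved stays moved. The work goes in short steps, Python scripts to look and compute and a tool call to move; the robot and the scene stay as the last step left them, time stands still between calls to the robot, and variables do not carry over. Pictures are saved under pics/ and viewed, at most 10 in all, crops included, and the job is handed in when it is done.

```bash
mkdir -p pics; cat > h.py <<'E'
import numpy as np, cv2
from scipy.spatial.transform import Rotation as R
from station import readout, vision, r, spot_in
def ray(n,u,v):
    c=vision.calibration(n); K=np.array(c["camera_matrix"])
    d=np.array(c.get("distortion",np.zeros(5)),float)
    p=cv2.undistortPoints(np.array([[[u,v]]],float),K,d)[0,0]
    q=c["orientation"]; M=R.from_quat([q[1],q[2],q[3],q[0]])
    return np.array(c["origin"]), M.apply([p[0],-p[1],-1.])
def at(n,u,v,z):
    o,d=ray(n,u,v); return o+d*(z-o[2])/d[2]
def px(n,P):
    c=vision.calibration(n); K=np.array(c["camera_matrix"]); q=c["orientation"]
    p=R.from_quat([q[1],q[2],q[3],q[0]]).inv().apply(np.array(P)-c["origin"])*[1,-1,-1]
    return cv2.projectPoints(p[None],np.zeros(3),np.zeros(3),K,np.array(c.get("distortion",np.zeros(5)),float))[0].ravel()
E
python3 - <<'E'
from h import *
for n in("top","side"):
    cv2.imwrite(f"pics/{n}0.png",vision.read_camera(n)); print(vision.calibration(n))
    for l in("pad_top","board_holder","stop_face","circuit_board","grey_enclosure"): print(n,l,[(np.round(s["extent"]),round(s["p"],2)) for s in spot_in(n,l)[:2]])
print(readout.sense())
E
```

```text
{'camera_matrix': array([[377.02700669,   0.        , 260.49705508],
       [  0.        , 377.02700669, 192.84146495],
       [  0.        ,   0.        ,   1.        ]]), 'origin': array([0.27552657, 0.00891287, 1.27581633]), 'orientation': array([-0.67620611, -0.07183282,  0.07854247,  0.72898315])}
top pad_top [(array([300., 208.,  16.,  10.]), 0.58)]
top board_holder [(array([299., 209.,  17.,  12.]), 0.62), (array([392., 211.,   6.,   7.]), 0.35)]
top stop_face [(array([275., 212.,  95.,  55.]), 0.89)]
top circuit_board [(array([261., 207.,  31.,  40.]), 0.61)]
top grey_enclosure []
{'camera_matrix': array([[362.66025489,   0.        , 255.16546939],
       [  0.        , 362.66025489, 193.55941356],
       [  0.        ,   0.        ,   1.        ]]), 'origin': array([ 0.58968012, -1.01157531,  0.52371056]), 'orientation': array([0.83752567, 0.5460312 , 0.015307  , 0.01289871])}
side pad_top [(array([225., 217.,  19.,  13.]), 0.61)]
side board_holder [(array([232., 222.,  67.,  61.]), 0.74)]
side stop_face [(array([232., 222.,  71.,  62.]), 0.97)]
side circuit_board [(array([240., 202.,  52.,  28.]), 0.63), (array([225., 173.,  11.,  10.]), 0.48)]
side grey_enclosure []
{'time_s': 0.6, 'joint_positions': array([-1.32428083e+00,  1.80771722e-01,  1.60697348e+00,  4.02316713e-05,
        1.35378133e+00, -2.06266381e-01]), 'qd': array([ 0.00026255, -0.00026492, -0.00133984, -0.00065331, -0.00011892,
        0.00172109]), 'effort': array([-1.58205994e-04, -4.33600652e+01, -3.42020702e+01,  7.03932275e-02,
        3.11746483e-02, -3.33173489e-05]), 'eef_pos': array([ 0.25159825, -0.51707485,  0.23874321]), 'orientation': array([3.26575878e-05, 9.74483809e-01, 2.24457803e-01, 2.03054389e-05]), 'wrist_force': array([-0.77594851, -0.67164817,  0.41888382]), 'torque': array([-0.01693674,  0.04271971, -0.00499856]), 'grasp_force': 0.0, 'width': 1.0027330929446048}
```

View pics/top0.png

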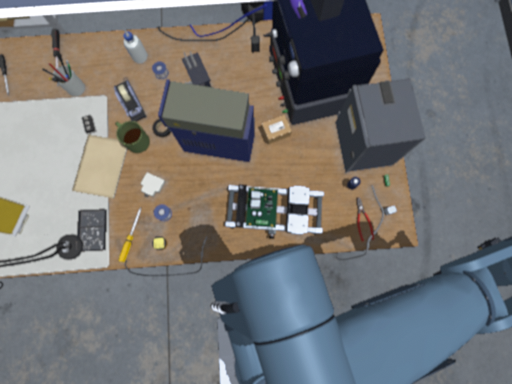

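View pics/side0.png

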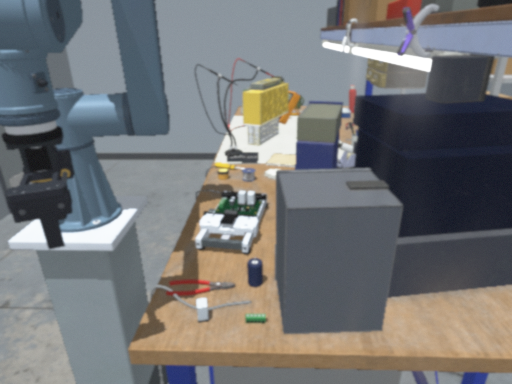

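```bash
python3 - <<'E'
from h import *
a=cv2.imread("pics/top0.png")[175:245,215:335]; b=cv2.imread("pics/side0.png")[180:260,185:280]
a=cv2.resize(a,(720,420),interpolation=cv2.INTER_CUBIC); b=cv2.resize(b,(570,480),interpolation=cv2.INTER_CUBIC)
cv2.imwrite("pics/ta.png",a);cv2.imwrite("pics/sb.png",b)
print(at("top",300,208,.066),at("side",225,217,.066))
print(at("top",275,212,.03))
for n,c in(("cap",(354,183)),("cutter",(365,220))): print(n,at("top",*c,.03))
E
```

```text
[ 0.47668235 -0.13702403  0.066     ] [ 0.46814144 -0.1337003   0.066     ]
[ 0.4754239  -0.05666026  0.03      ]
cap [ 0.55477524 -0.33294907  0.03      ]
cutter [ 0.4260933  -0.35332335  0.03      ]
```

View pics/ta.png

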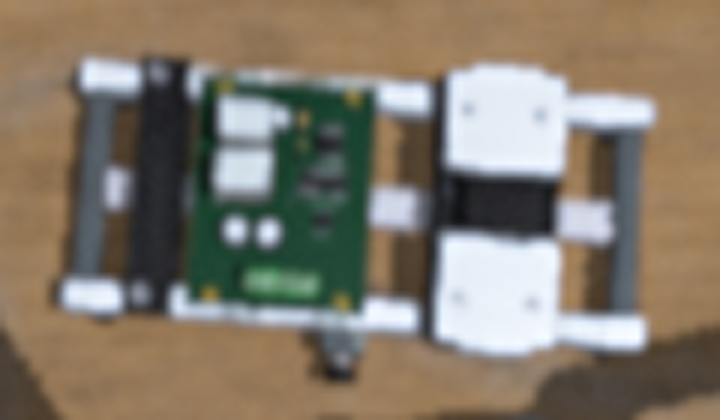

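View pics/sb.png

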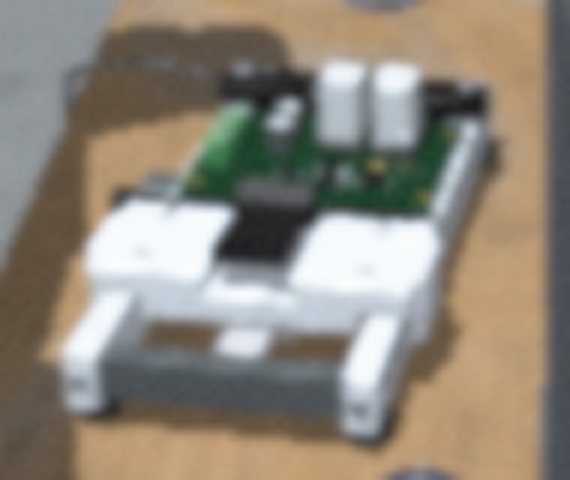

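```bash
python3 - <<'E'
from h import *
f=lambda x,y,z:at("top",(x+.5)/6-.5+215,(y+.5)/6-.5+175,z)
P=[f(*p,.04) for p in((77,77),(655,112),(60,296),(645,331))]
for p in P: print(p.round(4))
print("len",np.linalg.norm(P[0]-P[1]),np.linalg.norm(P[2]-P[3]),"w",np.linalg.norm(P[0]-P[2]),np.linalg.norm(P[1]-P[3]))
y=(P[0]-P[1])+(P[2]-P[3]); yaw=np.arctan2(-y[0],y[1]); C=np.mean(P,0)
ux=np.array([np.cos(yaw),np.sin(yaw)]); uy=np.array([-ux[1],ux[0]])
print("C",C,"yaw",yaw)
pad=f(500,206,.066); h=pad[:2]-C[:2]; print("pad",pad,"holder frame",h@ux,h@uy)
for e in(66,352):
  p=f((506,495)[e>100],e,.056);h=p[:2]-C[:2];print("jaw end",h@ux,h@uy)
g=lambda x,y,z:at("side",(x+.5)/6-.5+185,(y+.5)/6-.5+180,z)
# side: jaw plate corners front: left-front (88,268), right-front(432,290)?, back-left(118,202), back-right(440,215); pad rear edge
for p in((88,272,.056),(432,292,.056),(120,203,.056),(440,218,.056),(262,258,.066),(275,195,.073)):
  q=g(*p);h=q[:2]-C[:2];print(p,q.round(4),h@ux,h@uy)
for X in(-1,1):
  for Y in(-1,1):
    w=C[:2]+X*.0785*ux+(-.1225+Y*.032)*uy; print(X,Y,(px("side",[*w,.056])-[185,180]+.5)*6-.5)
E
```

```text
[0.5692 0.0965 0.04  ]
[ 0.525  -0.2245  0.04  ]
[0.4467 0.1128 0.04  ]
[ 0.4034 -0.2055  0.04  ]
len 0.32403357796025123 0.3212006687136326 w 0.12362444018270036 0.12304837680453569
C [ 0.48607462 -0.05515321  0.04      ] yaw -0.13598273812744174
pad [ 0.47417847 -0.12996918  0.066     ] holder frame -0.001643976373179982 -0.07573800487063119
jaw end 0.07894629261969204 -0.07684689484884348
jaw end -0.07980535234553925 -0.07713255241832156
(88, 272, 0.056) [ 0.4015 -0.1615  0.056 ] -0.06938615879928131 -0.11682422813985689
(432, 292, 0.056) [ 0.556 -0.177  0.056] 0.0857872045300119 -0.11122678681985339
(120, 203, 0.056) [ 0.4045 -0.0934  0.056 ] -0.07561082066185185 -0.0489303780647708
(440, 218, 0.056) [ 0.5573 -0.1065  0.056 ] 0.07750710595517103 -0.04118865204401482
(262, 258, 0.066) [ 0.4805 -0.1655  0.066 ] 0.009399462006620174 -0.11012895461673729
(275, 195, 0.073) [ 0.4816 -0.1175  0.073 ] 0.004070514754633961 -0.062393802183597205
-1 -1 [ 40.56348605 311.99827962]
-1 1 [ 86.85384506 243.18117952]
1 -1 [397.44513599 340.61020047]
1 1 [423.81467678 268.28456525]
```

```bash
cat >> h.py <<'E'
def go(P,tx):  # tool-axis shift & rz to reach P with tool x at world angle tx, pointing down
    s=readout.sense(); q=s["orientation"]; M=R.from_quat([q[1],q[2],q[3],q[0]])
    T=R.from_matrix(np.c_[[np.cos(tx),np.sin(tx),0],[np.sin(tx),-np.cos(tx),0],[0,0,-1]])
    print("shift",M.inv().apply(np.array(P)-s["eef_pos"]).round(4),"rot",(M.inv()*T).as_rotvec().round(4))
E
python3 - <<'E'
from h import *
go([.4755,-.1325,.14],1.435)
for p in((285,328),(275,172)): print(at("side",*p,(0,.27)[p[1]<200]))
for p in((346,170),(337,125),(347,92)): print(at("top",*p,.27),at("top",*p,0))
E
```

```text
shift [ 0.3696 -0.2479  0.0987] rot [ 1.000e-04  0.000e+00 -9.822e-01]
[ 0.62087949 -0.47062625  0.        ]
[ 0.60030217 -0.32891601  0.27      ]
[ 0.53939811 -0.24973022  0.27      ] [ 6.10231437e-01 -3.19160027e-01 -2.22044605e-16]
[ 0.67301655 -0.24053367  0.27      ] [ 0.77971824 -0.30749476  0.        ]
[ 0.77207718 -0.28146555  0.27      ] [ 0.90537057 -0.35941435  0.        ]
```

The rows are not in the units I measure in: shifts go in cm. I convert before sending: 0.24 m is 24, -0.12 m is -12.

Call:
{"op": "shift_gripper", "data": {
  "deltas": [3, -2, 0, 0, 0, -0.12, 0, 6, -4, 0, 0, 0, -0.24, 0, 9, -6, 0, 0, 0, -0.36, 0, 12, -8, 0, 0, 0, -0.48, 0, 15, -10, 0, 0, 0, -0.6, 0, 18, -12, 0, 0, 0, -0.72, 0, 21, -14, 0, 0, 0, -0.84, 0, 24, -16, 0, 0, 0, -0.96, 0],
  "grip_n": 20
}}

```text
time_s: 1.27
eef_pos: [0.398, -0.2666, 0.239]
orientation: [0.0, 0.759, 0.651, 0.0]
wrist_force: [1.1, -0.2, 0.1]
width: 0.42
grasp_force: 0.0
```

```bash
python3 -c "
from h import *
go([.4755,-.1325,.12],1.435)"
```

```text
shift [0.1444 0.0562 0.119 ] rot [ 0.0005  0.0004 -0.0165]
```

Call:
{"op": "shift_gripper", "data": {
  "deltas": [3, 1.2, 0, 0, 0, 0, 0, 6, 2.4, 1.5, 0, 0, 0, 0, 9, 3.5, 4, 0, 0, -0.01, 0, 12, 4.7, 7, 0, 0, -0.016, 0, 13.8, 5.5, 10, 0, 0, -0.016, 0, 14.4, 5.6, 11.9, 0, 0, -0.016, 0, 14.4, 5.6, 11.9, 0, 0, -0.016, 0, 14.4, 5.6, 11.9, 0, 0, -0.016, 0]
}}

```text
time_s: 1.93
eef_pos: [0.4748, -0.1343, 0.1192]
orientation: [-0.001, 0.755, 0.656, -0.001]
wrist_force: [1.2, -0.5, 1.0]
width: 0.003
grasp_force: 0.0
```

```bash
python3 - <<'E'
from h import *
go([.4755,-.1325,.1],1.435)
a=vision.read_camera("top");b=vision.read_camera("side")
cv2.imwrite("pics/t1.png",cv2.resize(a[175:245,215:335],(720,420),interpolation=cv2.INTER_CUBIC))
cv2.imwrite("pics/s1.png",cv2.resize(b[150:250,185:285],(600,600),interpolation=cv2.INTER_CUBIC))
p=readout.sense()["eef_pos"]
print("tcp in s1",(px("side",p)-[185,150]+.5)*6-.5)
# projected pad flat corners, two hypotheses
for X in(-1,1):
  for Y in(-1,1):
    w=np.array([.4755,-.1325])+X*.018*np.array([.9908,-.1356])+Y*.03*np.array([.1356,.9908]);print((px("side",[*w,.066])-[185,150]+.5)*6-.5)
E
```

```text
shift [0.0018 0.0005 0.0192] rot [-0.0023 -0.0007 -0.005 ]
tcp in s1 [254.31902016 296.40469425]
[203.26439414 431.35125582]
[237.04128929 371.56960187]
[282.04249658 437.2183561 ]
[311.82916297 376.77929353]
```

View pics/s1.png

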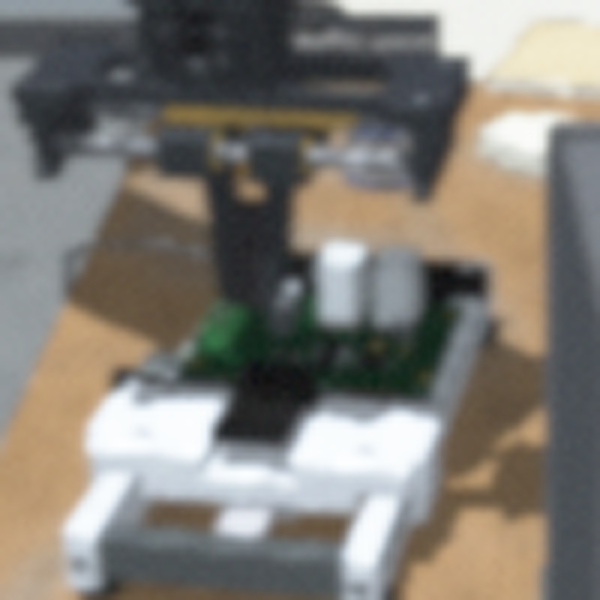

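View pics/t1.png

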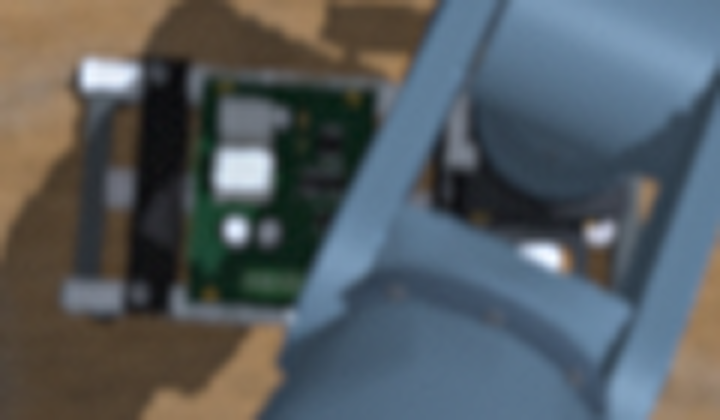

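Call:
{"op": "shift_gripper", "data": {
  "deltas": [0.1, 0.2, 2, 0, 0, -0.005, 0, 0.1, 0.4, 4, 0, 0, -0.005, 0, 0.1, 0.4, 4, 0, 0, -0.005, 0, 0.1, 0.4, 4, 0, 0, -0.005, 0]
}}

```text
time_s: 2.37
eef_pos: [0.4795, -0.1353, 0.0807]
orientation: [0.0, 0.754, 0.657, 0.0]
wrist_force: [-0.3, 0.7, 0.1]
width: 0.004
grasp_force: 0.0
```

```bash
python3 - <<'E'
from h import *
b=vision.read_camera("side")
cv2.imwrite("pics/s2.png",cv2.resize(b[190:240,200:260],(720,600),interpolation=cv2.INTER_CUBIC))
p=readout.sense()["eef_pos"]
f=lambda P:((px("side",P)-[200,190]+.5)*12-.5).round(1)
print("tcp",p,f(p))
ux=np.array([.9908,-.1356,0]);uy=np.array([.1356,.9908,0])
for a in(-.0175,.0175):
  for c in(-.009,.009): print("tip",f(p+a*ux+c*uy))
o=np.array([.4755,-.1325,.066])
for a in(-.018,.018):
  for c,z in((-.03,.002),(-.018,0),(.018,0),(.03,.007)): print("pad",c,f(o+a*ux+c*uy+[0,0,z]))
E
```

```text
tcp [ 0.48008803 -0.13552837  0.08131131] [354.2 273.4]
tip [268.9 286. ]
tip [289.  250.7]
tip [420.7 296.7]
tip [438.5 261. ]
pad -0.03 [226.6 375.3]
pad -0.018 [241.1 358.2]
pad 0.018 [281.6 286.5]
pad 0.03 [293.2 236.9]
pad -0.03 [384.2 386.9]
pad -0.018 [397.  369.7]
pad 0.018 [432.8 297.2]
pad 0.03 [443.2 247.2]
```

View pics/s2.png

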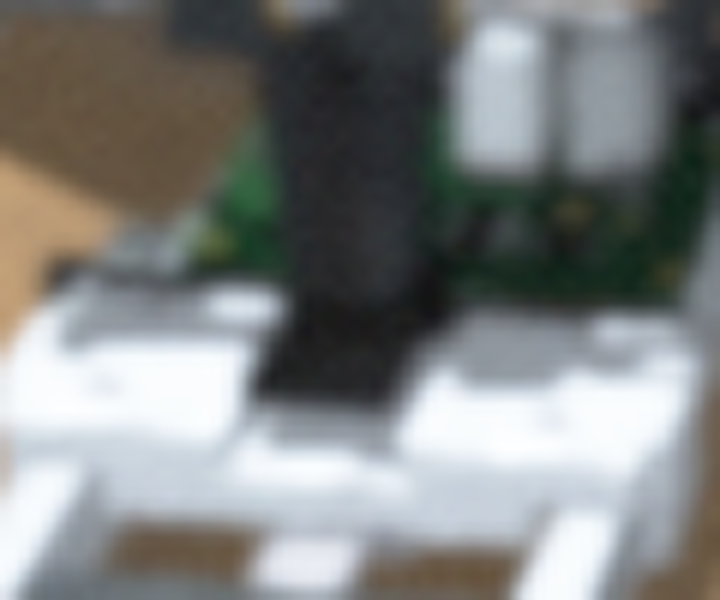

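Call:
{"op": "shift_gripper", "data": {
  "deltas": [0.1, 0, 0.5, 0, 0, 0, 0, 0.2, 0, 0.8, 0, 0, 0, 0, 0.2, 0, 1, 0, 0, 0, 0, 0.2, 0, 1.2, 0, 0, 0, 0, 0.2, 0, 1.3, 0, 0, 0, 0, 0.2, 0, 1.4, 0, 0, 0, 0, 0.2, 0, 1.4, 0, 0, 0, 0]
}}

```text
time_s: 3.0
eef_pos: [0.4797, -0.1323, 0.0659]
orientation: [-0.0, 0.754, 0.657, -0.0]
wrist_force: [-2.5, 1.2, 4.0]
width: 0.007
grasp_force: 2.1
```

```bash
python3 -c "
from h import *
go([.4755,-.1325,.061],1.435)"
```

```text
shift [-0.0007 -0.0042  0.0049] rot [-0.0002 -0.     -0.0011]
```

Scaled: 0.005 m is 0.5, 0.004 m is 0.4.

Call:
{"op": "shift_gripper", "data": {
  "deltas": [0, 0, 0.1, 0, 0, 0, 0, 0, 0, 0.2, 0, 0, 0, 0, 0, 0, 0.3, 0, 0, 0, 0, 0, 0, 0.4, 0, 0, 0, 0, 0, 0, 0.5, 0, 0, 0, 0, 0, 0, 0.5, 0, 0, 0, 0]
}}

```text
time_s: 3.5
eef_pos: [0.4798, -0.1324, 0.0615]
orientation: [0.0, 0.754, 0.657, -0.0]
wrist_force: [-3.5, 1.5, 10.7]
width: 0.002
grasp_force: 5.5
```

```bash
python3 -c "
from h import *
print(readout.sense()['wrist_force'],readout.sense()['eef_pos'])"
```

```text
[-3.50393158  1.50483248 10.69683899] [ 0.47979848 -0.13244435  0.06147951]
```

Scaled: 0.022 m is 2.2, 0.02 m is 2.

Call:
{"op": "shift_gripper", "data": {
  "deltas": [0.2, 0, 0, 0, 0, 0, 0, 0.5, 0, 0, 0, 0, 0, 0, 0.8, 0, 0, 0, 0, 0, 0, 1.1, 0, 0, 0, 0, 0, 0, 1.4, 0, 0, 0, 0, 0, 0, 1.7, 0, 0, 0, 0, 0, 0, 2, 0, 0, 0, 0, 0, 0, 2.2, 0, 0, 0, 0, 0, 0]
}}

```text
time_s: 4.17
eef_pos: [0.483, -0.1109, 0.0617]
orientation: [0.0, 0.754, 0.657, -0.0]
wrist_force: [-4.4, -0.3, 11.5]
width: 0.008
grasp_force: 5.4
```

```bash
python3 - <<'E'
from h import *
b=vision.read_camera("side")
print(readout.sense()['wrist_force'],readout.sense()['eef_pos'])
cv2.imwrite("pics/s3.png",cv2.resize(b[190:240,200:260],(720,600),interpolation=cv2.INTER_CUBIC))
E
```

```text
[-3.58335035  0.56596237 11.01979994] [ 0.48303408 -0.11057534  0.06174662]
```

View pics/s3.png

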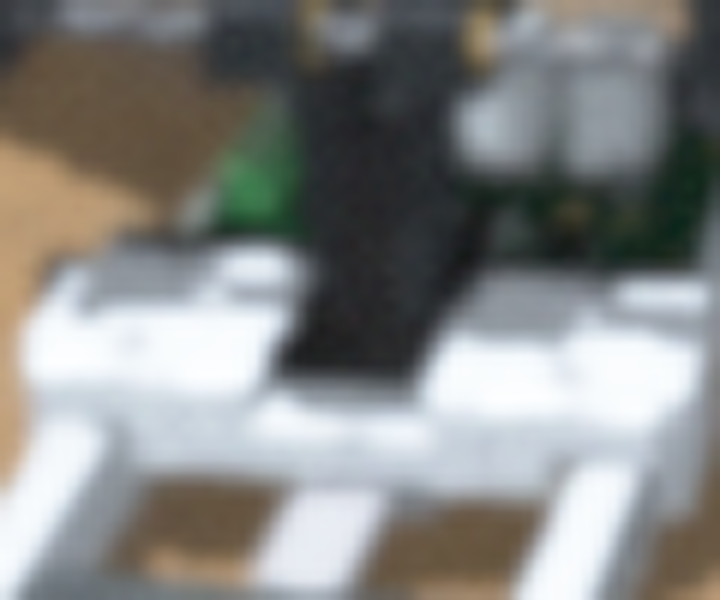

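Scaled: 0.019 m is 1.9, 0.018 m is 1.8.

Call:
{"op": "shift_gripper", "data": {
  "deltas": [0.2, 0, 0, 0, 0, 0, 0, 0.5, 0, 0, 0, 0, 0, 0, 0.8, 0, 0, 0, 0, 0, 0, 1.1, 0, 0, 0, 0, 0, 0, 1.4, 0, 0, 0, 0, 0, 0, 1.6, 0, 0, 0, 0, 0, 0, 1.8, 0, 0, 0, 0, 0, 0, 1.9, 0, 0, 0, 0, 0, 0]
}}

```text
time_s: 4.88
eef_pos: [0.4857, -0.0924, 0.0618]
orientation: [0.001, 0.754, 0.657, -0.0]
wrist_force: [-4.8, -3.0, 11.5]
width: 0.006
grasp_force: 5.4
```

Call:
{"op": "shift_gripper", "data": {
  "deltas": [0.1, 0, 0, 0, 0, 0, 0, 0.2, 0, 0, 0, 0, 0, 0, 0.3, 0, 0, 0, 0, 0, 0, 0.4, 0, 0, 0, 0, 0, 0]
}}

```text
time_s: 5.22
eef_pos: [0.4862, -0.0886, 0.0618]
orientation: [0.001, 0.754, 0.657, -0.0]
wrist_force: [-4.9, -1.9, 10.8]
width: 0.007
grasp_force: 5.4
```

Call:
{"op": "shift_gripper", "data": {
  "deltas": [0.1, 0, 0, 0, 0, 0, 0, 0.2, 0, 0, 0, 0, 0, 0, 0.3, 0, 0, 0, 0, 0, 0, 0.4, 0, 0, 0, 0, 0, 0]
}}

```text
time_s: 5.55
eef_pos: [0.4868, -0.0847, 0.0618]
orientation: [0.001, 0.754, 0.657, -0.0]
wrist_force: [-4.6, -1.7, 11.1]
width: 0.002
grasp_force: 5.4
```

Call:
{"op": "shift_gripper", "data": {
  "deltas": [0.1, 0, 0, 0, 0, 0, 0, 0.2, 0, 0, 0, 0, 0, 0, 0.3, 0, 0, 0, 0, 0, 0]
}}

```text
time_s: 5.8
eef_pos: [0.4874, -0.0826, 0.062]
orientation: [0.002, 0.754, 0.657, -0.001]
wrist_force: [-4.9, -7.1, 11.4]
width: 0.003
grasp_force: 5.4
```

Call:
{"op": "shift_gripper", "data": {
  "deltas": [0.1, 0, 0, 0, 0, 0, 0, 0.2, 0, 0, 0, 0, 0, 0, 0.2, 0, 0, 0, 0, 0, 0]
}}

```text
time_s: 6.05
eef_pos: [0.4883, -0.081, 0.0624]
orientation: [0.002, 0.754, 0.657, -0.0]
wrist_force: [-5.0, -6.5, 10.9]
width: 0.007
grasp_force: 5.3
```

Call:
{"op": "shift_gripper", "data": {
  "deltas": [0.1, 0, 0, 0, 0, 0, 0, 0.2, 0, 0, 0, 0, 0, 0, 0.2, 0, 0, 0, 0, 0, 0]
}}

```text
time_s: 6.3
eef_pos: [0.489, -0.0792, 0.0625]
orientation: [0.003, 0.754, 0.657, -0.0]
wrist_force: [-3.2, -7.1, 11.1]
width: 0.009
grasp_force: 5.3
```

Call:
{"op": "shift_gripper", "data": {
  "deltas": [0.1, 0, 0.05, 0, 0, 0, 0, 0.2, 0, 0.05, 0, 0, 0, 0, 0.3, 0, 0.05, 0, 0, 0, 0, 0.3, 0, 0.05, 0, 0, 0, 0]
}}

```text
time_s: 6.63
eef_pos: [0.4899, -0.0765, 0.0623]
orientation: [0.003, 0.754, 0.657, 0.0]
wrist_force: [-0.8, -6.1, 10.5]
width: 0.002
grasp_force: 5.3
```

Call:
{"op": "shift_gripper", "data": {
  "deltas": [0.1, 0, 0, 0, 0, 0, 0, 0.2, 0, 0, 0, 0, 0, 0, 0.2, 0, 0, 0, 0, 0, 0]
}}

```text
time_s: 6.88
eef_pos: [0.4904, -0.0746, 0.0624]
orientation: [0.003, 0.754, 0.657, 0.0]
wrist_force: [-2.5, -8.1, 11.1]
width: 0.001
grasp_force: 5.3
```

```bash
python3 - <<'E'
from h import *
b=vision.read_camera("side")
print(readout.sense()['wrist_force'],readout.sense()['eef_pos'])
cv2.imwrite("pics/s4.png",cv2.resize(b[180:240,200:272],(720,600),interpolation=cv2.INTER_CUBIC))
o=np.array([.4861,-.0552]);ux=np.array([.9908,-.1356]);uy=np.array([.1356,.9908])
for X in(-1,1):
  for Y in(-1,1):
    w=o+.005*ux+X*.0785*ux+(-.0275+Y*.032)*uy; print(X,Y,(px("side",[*w,.056])-[200,180]+.5)*10-.5)
E
```

```text
[-1.52358014 -8.55758633 11.51235765] [ 0.49037972 -0.07460361  0.062373  ]
-1 -1 [ 46.38443971 356.00840183]
-1 1 [110.6781642  259.01998973]
1 -1 [594.12297328 395.45254238]
1 1 [630.12632878 293.96269791]
```

View pics/s4.png

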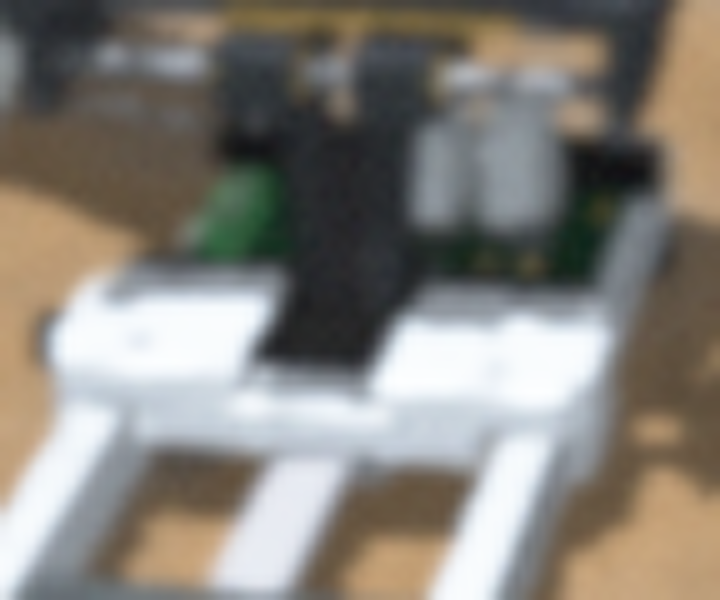

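Call:
{"op": "shift_gripper", "data": {
  "deltas": [0.1, 0, 0.03, 0, 0, 0, 0, 0.2, 0, 0.03, 0, 0, 0, 0, 0.3, 0, 0.05, 0, 0, 0, 0, 0.3, 0, 0.05, 0, 0, 0, 0]
}}

```text
time_s: 7.27
eef_pos: [0.4908, -0.0727, 0.062]
orientation: [0.004, 0.754, 0.657, -0.0]
wrist_force: [-2.6, -12.7, 10.4]
width: 0.005
grasp_force: 7.7
```

Call:
{"op": "shift_gripper", "data": {
  "deltas": [0.1, 0, 0, 0, 0, 0, 0, 0.2, 0, 0, 0, 0, 0, 0, 0.2, 0, 0, 0, 0, 0, 0]
}}

```text
time_s: 7.52
eef_pos: [0.491, -0.0721, 0.0622]
orientation: [0.005, 0.753, 0.658, -0.001]
wrist_force: [-5.2, -20.0, 10.8]
width: 0.005
grasp_force: 10.2
```

Scaled: -0.08 m is -8, -0.05 m is -5.

Call:
{"op": "shift_gripper", "data": {
  "deltas": [-0.05, 0, -0.1, 0, 0, 0, 0, -0.1, 0, -0.3, 0, 0, 0, 0, -0.1, 0, -0.5, 0, 0, 0, 0, -0.1, 0, -0.8, 0, 0, 0, 0, -0.1, 0, -1.5, 0, 0, 0, 0, -0.1, 0, -3, 0, 0, 0, 0, -0.1, 0, -5, 0, 0, 0, 0, -0.1, 0, -8, 0, 0, 0, 0]
}}

```text
time_s: 8.18
eef_pos: [0.4867, -0.0671, 0.1385]
orientation: [-0.002, 0.754, 0.657, -0.001]
wrist_force: [0.0, 1.1, -0.4]
width: 0.005
grasp_force: 0.0
```

Call:
{"op": "shift_gripper", "data": {
  "deltas": [-3, 0, -3, 0, 0, 0, 0, -7, 0, -4, 0, 0, 0, 0, -10, 0, -4, 0, 0, 0, 0, -10, -4, -4, 0, 0, 0, 0, -10, -8, -4, 0, 0, 0, 0, -10, -12, -4, 0, 0, 0, 0, -10, -15, -4, 0, 0, 0, 0, -10, -15, -4, 0, 0, 0, 0]
}}

```text
time_s: 8.85
eef_pos: [0.3222, -0.1445, 0.1785]
orientation: [-0.002, 0.754, 0.657, -0.0]
wrist_force: [0.4, -0.4, 0.4]
width: 0.004
grasp_force: 0.0
```

```bash
python3 - <<'E'
from h import *
a=vision.read_camera("top");b=vision.read_camera("side")
A=cv2.resize(a[175:245,215:335],(600,350),interpolation=cv2.INTER_CUBIC)
B=cv2.resize(b[180:230,195:295],(600,250)if 0 else(500,250),interpolation=cv2.INTER_CUBIC)
B=cv2.copyMakeBorder(B,0,0,0,100,0)
cv2.imwrite("pics/f.png",np.vstack([A,B])); print(readout.sense()["wrist_force"])
E
```

```text
[-0.57256173 -0.84473827 -0.01907174]
```

View pics/f.png

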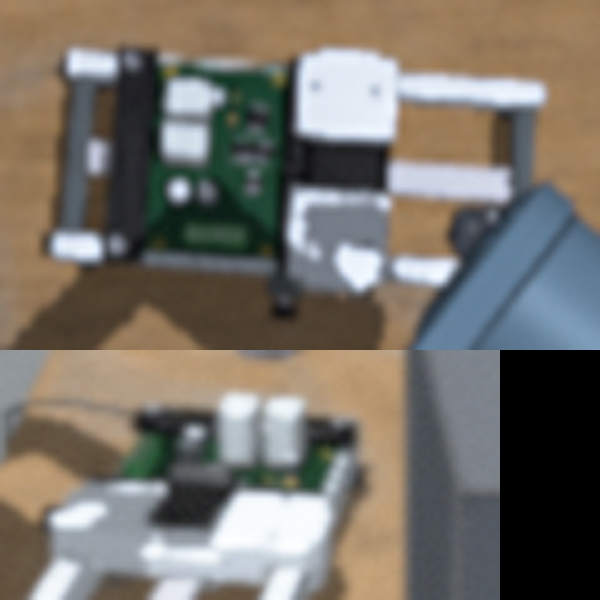

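```bash
python3 -c "
from h import *
print(r.job_done())"
```

```text
the job is handed in; nothing more can be done
None
```

I pressed the pad, slid the jaw until it hit what I take to be its stop (about 20 N), let the pad up, moved the arm clear and handed the job in. The final pictures fit the jaw being at its stop with the board against the fixed jaw, to about 2–3 mm; `job_done()` gave no verdict.

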